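# Hold a heat sink in the corner of an assembly jig

### The arm

A 6-joint arm with a two-finger parallel gripper is mounted at the origin on a cart in front of the work surface, level with it; the furniture and walls round the work are solid. World frame = base frame: x ahead of the robot, y to its left, z up, the work surface at z = 0. Lengths are in m, angles in rad, forces in N, time in s.
With the tool pointing down it reaches from about 0.35 to 0.875 m from the base axis. Payload 4.2 kg.
Tool frame: the origin (TCP) lies midway between the tips of the shut fingers; the grasp point (between the pads) lies 19 mm behind it (env.pinch_z is the z of the grasp point in the tool frame, in m); z points along the fingers, y is the line along which they close (so a half turn about z gives the same grasp; the last joint's range is limited). The gripper opens to 85 mm and grips with 20 to 120 N. Pads are 22 mm wide; open, the fingers measure 114 mm over their backs; the gripper's body (76 mm by 85 mm) begins 54 mm behind the grasp point. The pads swing forward as they close: fully open they stand 13 mm farther back than shut.
Start: joints at [-0.975, 0.385, 0.008, 0, -1.194, -0.259], TCP at [0.207, -0.59, 0.231] pointing down, gripper open.
Joint ranges: [-3.14, 3.14], [-1.21, 2.06], [-1.07, 1.41], [-3.16, 2.05], [-2.99, -0.16], [-3.1, 3.1]. Speed limits (rad/s): [2.79, 2.79, 3.14, 3.14, 3.14, 3.14].

### API

Orientations are given as [roll, pitch, yaw] about the fixed x, y, z axes, in that order (R = Rz(yaw) Ry(pitch) Rx(roll)).
In Python, from plant import env gives the robot as it stands. The module is installed in compiled form; this text tells all that it offers.
- The arm moves only by the tool servo_tool, never from a script. Its arguments are lists of equal length, an entry for each row: "slide": the shift along the tool's x, y, z in mm, a list of three; "spin": the turn about the tool's z in degrees; "jaw": the closure, from -1 (fully open) to 1 (shut). A call has 1 to 8 rows; each row is the pose to reach, as a shift and turn from the pose commanded when the call began, along the tool's axes at that moment; what a row does not reach only later rows make up. A row lasts 1/12 s, in which the tool goes at most 41.7 mm and 7.16 degrees, less where a joint would pass 70% of its speed; a pose out of reach is approached as far as the arm can. A call with a gripper value outside its range is refused whole. The fingers move at their own pace and stop on an object; "newtons" is the grip in N (left out, the last holds). Time passes only in rows, so rows that repeat a pose let the fingers close. It gives the time, the measured TCP pose, the force, the opening and the grip force at its end, in the units of the state.
- env.state(): the state, without advancing time (a new reading comes with each control period).
- env.capture(name): name is "side" or "top"; returns a dict with "frame" (480x640x3 uint8, red, green, blue), "range_z" (480x640 float32, m along the optical axis (not along the pixel's ray), 0 where there is no reading), "mtx" (3x3 intrinsics, pixels), "R" (3x3) and "t" (3): a world point X has camera coordinates R X + t. Camera axes: x right, y down, z forward; pixel columns grow to the right and rows downward; lengths in m; the calibration is good to about 2 mm. A picture is of the moment at which its call begins.
- env.finish_job(): hands the job in; it is judged then, once.
Trained networks look in a picture, given as the dict that the camera call returned (one of the last four; its "shot" number tells which), for a name from the list of things; names that differ only in an ending like _2 or _b are one class to them, and where a whole thing is asked for, a point or a joint stands for the part that bears it (a point fixed in the world has none). Each returns a list of dicts, best first, with "conf" (0 to 1); they miss things now and then, are a little off and sometimes report something else, mostly with a low value. They report only what shows in the picture. A call takes as long as a camera call. They do not tell look-alikes from the thing itself.
- env.regions_of(picture, name): "mask" (480x640 bool, what is visible of it) and "at" ([row, column] in pixels, amid what is visible of it).
The state is a dict: "time_s": time; "joint_pos": joint angles; "qvel": joint speeds; "tau": joint torques, N m; "tool_pos": TCP position; "tcp_rot": TCP orientation; "force": force on the tool from outside, world axes, zero at the start; "ft_torque": the same for the moment, N m; "width": opening from 0.0 (shut) to 1.0 (fully open); "gripper_force": force on a finger pad.
Only numpy, scipy, OpenCV 4.12 (cv2) and the standard library are available. Lean on these libraries where they do the work, as an engineer would, in place of code of your own. Each camera call takes 0.05 s, during which the arm holds its last target. There are 200 camera calls.

### The job

Pick up the taller of the two finned heat sinks, set it upright on the base plate of the corner jig with its long side along the long fence, and press it into the corner so that it bears firmly on both fences at once, flush along each. Finish while still gripping it and pressing it into the corner: do not let go. Leave the other heat sink and the other things on the bench where they are.

Things in the scene. Friction and masses are not known exactly. Their poses are not given: they have to be found in the camera images.
- heatsink_center (a point): centre (half-way up) of the taller finned heat sink, bare aluminium, 60 mm long (its x axis, along the fins), 36 mm wide (y) and 44 mm tall (z), about 0.16 kg, loose, standing on its flat foot on the bench. Its sides and ends are plain upright faces, solid to grasp. Either end may lead: it is the same turned half round. It drags on the plate and the fences (friction about 0.45 to 0.75), so a push felt at the hand may be friction alone, not yet a fence.
- heatsink: the same tall heat sink, origin at the centre of its underside
- jig: corner jig, fixed to the bench: an aluminium base plate 140 mm (x) by 120 mm (y) and 8 mm thick that carries two low steel fences, one along its left (+y) side and one along its far (+x) side; origin at the centre of the plate's underside. The fenced-in part of the plate's top is flat and open towards -x and -y. The whole jig stands turned by up to 0.6 rad.
- jig_corner (a point): the jig's inner corner: where the lines of the two fences' inner faces meet, at the height of the plate's top (8 mm above the bench); 46 mm in x and 36 mm in y from the jig's origin, axes as the jig's. A heat sink fully home has its centre 30 mm back along -x, 18 mm along -y and 22 mm up from here.
- fence_long: long fence: steel bar 100 mm long (along the jig's x), 14 mm thick, rising 14 mm above the base plate; origin at the centre of its underside, its inner face 7 mm from that in -y. Its end stops 8 mm short of the corner. Rigid.
- fence_short: short fence: steel bar 70 mm long (along the jig's y), 14 mm thick, rising 14 mm above the base plate; origin at the centre of its underside, its inner face 7 mm from that in -x. Its end stops 8 mm short of the corner. Rigid.
- heatsink_low_center (a point): centre of the other, lower and square heat sink, 50 x 50 x 20 mm, aluminium, loose; a bystander
- flux_jar_center (a point): centre of a small round jar, 38 mm across and 26 mm tall; a bystander
- tip_tin_center (a point): centre of a small flat round tin, 34 mm across and 18 mm tall; a bystander
- usb_hub_center (a point): centre of a black oblong adapter, 30 x 68 x 18 mm, lying flat; a bystander
- solder_spool_center (a point): middle of a reel of solder wire, 54 x 62 mm and 40 mm tall, standing on its flange; a bystander
There are look-alikes about, which are no part of the job. Leave any blue look-alike of the heatsink alone.

How it is judged:
By the outcome, as a careful person would: the job done as asked, in the order asked, and still so for the second after the job is handed in, while the arm keeps its last pose, push and grip.
It also fails if it takes over 48 s, if anything falls off the work surface, if the arm or the gripper's body presses on something with over 40 N, if the wrist force passes 120 N, or if a joint passes its speed limit or range.

## Working session

There is one attempt and no reset: what is moved stays moved. The work goes in short steps, Python scripts to look and compute and a tool call to move; the robot and the scene stay as the last step left them, time stands still between calls to the robot, and variables do not carry over. Pictures are saved under pics/ and viewed, at most 10 in all, crops included, and the job is handed in when it is done.

Besides the shell and the picture viewer there is one more tool, called after ">>>" as name([rows], argument=value, ...), one row to a line, values as JSON. servo_tool: Moves the arm, as the interface text tells. Its arguments: {"type":"object","properties":{"slide":{"type":"array"},"spin":{"type":"array"},"jaw":{"type":"array"},"newtons":{"type":"number"}},"required":["slide","spin","jaw"]}

```bash
mkdir -p pics; cat > h.py <<'E'
import numpy as np, cv2
from plant import env
def world(p,mask=None):
    z=p["range_z"]; K=p["mtx"]
    m=(z>0) if mask is None else (mask&(z>0))
    r,c=np.nonzero(m); d=z[r,c]
    X=np.c_[(c-K[0,2])/K[0,0]*d,(r-K[1,2])/K[1,1]*d,d]
    return (X-p["t"])@p["R"]
def save(n,img): cv2.imwrite(f"pics/{n}.png",img[:,:,::-1])
E
python3 - <<'E'
from h import *
for n in("top","side"):
    p=env.capture(n); save(n+"0",p["frame"]); print(n,(-p["R"].T@p["t"]).round(3))
    for k in("heatsink","jig","fence_long","fence_short","heatsink_low_center"):
        for d in env.regions_of(p,k):
            X=world(p,d["mask"]); 
            if len(X)==0: continue
            top=X[X[:,2]>np.percentile(X[:,2],95)-.006]
            rr=cv2.minAreaRect((top[:,:2]*1000).astype(np.float32))
            print(k,round(d["conf"],2),d["at"],d["mask"].sum(),"ztop",np.percentile(X[:,2],[5,50,95]).round(3),[np.round(v,1) for v in rr])
s=env.state(); print(s)
E
```

```text
top [0.427 0.035 0.877]
heatsink 0.9 [264.2, 409.8] 625 ztop [0.017 0.038 0.045] [array([467.6, -98.3]), array([57.3, 35.9]), np.float64(2.1)]
heatsink 0.85 [262.1, 467.9] 770 ztop [0.007 0.036 0.045] [array([ 467.1, -210.1]), array([36.5, 58.3]), np.float64(53.2)]
jig 0.89 [272.7, 270.1] 4178 ztop [0.005 0.008 0.023] [array([480.7, 194.6]), array([ 67.7, 149.5]), np.float64(25.9)]
fence_long 0.72 [269.5, 241.3] 466 ztop [0.008 0.021 0.024] [array([467.2, 223.1]), array([14.6, 99.6]), np.float64(61.2)]
fence_short 0.64 [250.9, 284.3] 240 ztop [0.019 0.022 0.025] [array([500.1, 147.6]), array([67.8, 13.9]), np.float64(61.1)]
heatsink_low_center 0.7 [235.4, 357.2] 619 ztop [0.004 0.008 0.021] [array([521.6,   2. ]), array([49. , 48.9]), np.float64(60.6)]
side [ 0.393 -0.746  0.38 ]
heatsink 0.86 [329.0, 327.9] 2486 ztop [0.002 0.032 0.045] [array([ 466.3, -210.3]), array([38.4, 60.7]), np.float64(52.6)]
heatsink 0.83 [285.7, 315.9] 1665 ztop [0.005 0.032 0.045] [array([ 468.1, -131.3]), array([ 60. , 106.3]), np.float64(2.3)]
jig 0.59 [221.9, 294.8] 2142 ztop [0.005 0.009 0.023] [array
[... 438 characters left out ...]
)]
{'time_s': 0.6, 'joint_pos': array([-9.75391121e-01,  3.84692279e-01,  7.89427804e-03, -3.95991130e-05,
       -1.19402964e+00, -2.58632822e-01]), 'qvel': array([-1.38376838e-03, -1.73803979e-03, -8.98901182e-04, -1.57813038e-03,
       -6.37635436e-04, -5.51406902e-05]), 'tau': array([ 2.96983326e-04, -3.91830468e+01,  1.88529861e+01,  4.18882549e+00,
       -3.95657235e-04,  2.50448622e-06]), 'tool_pos': array([ 0.20656392, -0.58983878,  0.23130861]), 'tcp_rot': array([ 3.14155296e+00,  2.75877398e-05, -2.80483484e+00]), 'force': array([ 0.55370103,  0.31053504, -0.19913008]), 'ft_torque': array([-0.03140757,  0.00224747, -0.02171895]), 'gripper_force': 0.0, 'width': 1.0024737428528292}
```

```bash
python3 - <<'E'
import cv2,numpy as np
t=cv2.imread("pics/top0.png")[170:370,200:520]; s=cv2.imread("pics/side0.png")[180:380,180:500]
cv2.imwrite("pics/both.png",np.vstack([cv2.resize(t,(480,300),interpolation=2),cv2.resize(s,(480,300),interpolation=2)]))
E
```

```text
(no output)
```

View pics/both.png

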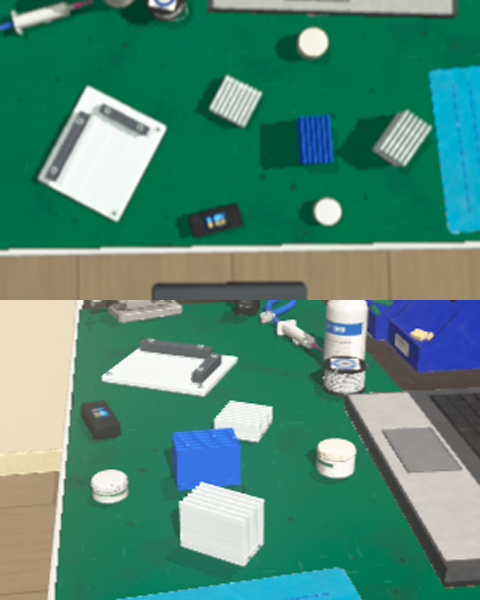

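View pics/side0.png

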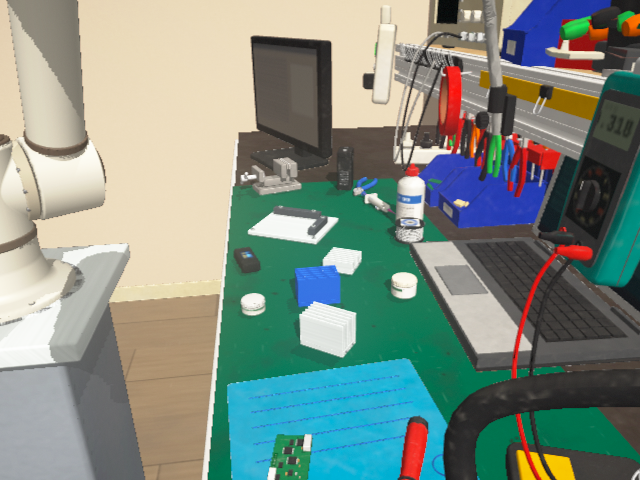

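Tall candidates: blue one (top image col 410, row 264) and bare aluminium one (top 468,262; side 328,329). Both are about 44 mm tall, and the bare one fits the description because blue is the look-alike. The enlarged crop confirms it at (400,138), with fins running up and to the right. The jig is at top (270,273), with its long fence on the left and its short fence at the far end.

From the measurements:
- The sink is at (467,-210), yaw -36.8°.
- The jig yaw is -28.85°, and the home centre is at (479.7,187.5).

>>> servo_tool([
  [-371,272,90],
  [-371,272,90],
  [-371,272,90],
  [-371,272,90],
  [-371,272,90],
  [-371,272,90],
  [-371,272,90],
  [-371,272,90],
], spin=[56,56,56,56,56,56,56,56], jaw=[-1,-1,-1,-1,-1,-1,-1,-1], newtons=70)

```text
time_s: 1.27
tool_pos: [0.377, -0.3424, 0.1729]
tcp_rot: [3.142, 0.001, 2.561]
force: [0.4, -0.0, 0.3]
width: 1.0
gripper_force: 0.0
```

```bash
cat >> h.py <<'E'
def rel(tx,ty,tz,yawdeg):
    s=env.state(); p=s["tool_pos"]*1000; y=s["tcp_rot"][2]
    d=np.array([tx,ty,tz])-p; c,n=np.cos(y),np.sin(y)
    sp=(np.degrees(y)-yawdeg+90)%180-90
    print("t",round(s["time_s"],2),"pos",p.round(1),"rpy",np.degrees(s["tcp_rot"]).round(2),"F",s["force"].round(1),"w",round(s["width"],3),"g",s["gripper_force"],"q",s["joint_pos"].round(2))
    print("slide",np.round([d[0]*c+d[1]*n,d[0]*n-d[1]*c,-d[2]],1),"spin",round(sp,2))
E
python3 -c "
from h import *
rel(466.8,-210.2,120,143.2)"
```

```text
t 1.27 pos [ 377.  -342.4  172.9] rpy [1.8000e+02 5.0000e-02 1.4671e+02] F [ 0.4 -0.   0.3] w 1.0 g 0.0 q [-0.42  0.24 -0.36  0.   -0.97 -1.73]
slide [ -2.5 159.8  52.9] spin 3.51
```

>>> servo_tool([
  [-2,150,40],
  [-2,150,40],
  [-2,150,40],
  [-2,150,40],
  [-2,150,40],
  [-2,150,40],
  [-2,150,40],
], spin=[2,2,2,2,2,2,2], jaw=[-1,-1,-1,-1,-1,-1,-1])

```text
time_s: 1.85
tool_pos: [0.4596, -0.2192, 0.1331]
tcp_rot: [-3.142, 0.0, 2.532]
force: [-0.8, -0.8, 0.5]
width: 0.995
gripper_force: 0.0
```

```bash
python3 -c "
from h import *
rel(466.8,-210.2,18,143.2)"
```

```text
t 1.85 pos [ 459.6 -219.2  133.1] rpy [-1.8000e+02  1.0000e-02  1.4505e+02] F [-0.8 -0.8  0.5] w 0.995 g 0.0 q [-0.13  0.29 -0.41  0.   -0.87 -2.06]
slide [ -0.7  11.5 115.1] spin 1.85
```

>>> servo_tool([
  [-0.5,11.5,40],
  [-0.5,11.5,75],
  [-0.5,11.5,75],
  [-0.5,11.5,75],
], spin=[1.8,1.8,1.8,1.8], jaw=[-1,-1,-1,-1])

```text
time_s: 2.18
tool_pos: [0.4651, -0.211, 0.0573]
tcp_rot: [-3.139, -0.003, 2.498]
force: [-0.4, -0.4, 0.7]
width: 1.001
gripper_force: 0.0
```

```bash
python3 -c "
from h import *
rel(466.8,-210.2,18,143.2)
p=env.capture('top')
for d in env.regions_of(p,'heatsink'):
    X=world(p,d['mask']); t=X[X[:,2]>.04]
    print(d['at'],d['conf'],len(t),cv2.minAreaRect((t[:,:2]*1000).astype(np.float32)) if len(t) else 0)
p=env.capture('side')
save('side1',cv2.resize(p['frame'][180:400,180:480],(600,440)))
for d in env.regions_of(p,'heatsink'):
    X=world(p,d['mask']); t=X[X[:,2]>.04]
    print(d['at'],d['conf'],len(t),cv2.minAreaRect((t[:,:2]*1000).astype(np.float32)) if len(t) else 0)
"
```

```text
t 2.18 pos [ 465.1 -211.    57.3] rpy [-179.87   -0.18  143.15] F [-0.4 -0.4  0.7] w 1.001 g 0.0 q [-0.11  0.4  -0.49  0.   -0.69 -2.11]
slide [-0.9  1.7 39.3] spin -0.05
[274.7, 468.1] 0.42 18 ((441.7381896972656, -202.77548217773438), (14.679792404174805, 8.411250114440918), 50.31793212890625)
[271.9, 270.2] 0.18 0 0
[288.0, 328.8] 0.79 263 ((467.8624267578125, -167.32974243164062), (181.84564208984375, 32.368003845214844), 74.25382232666016)
[258.1, 354.3] 0.57 0 0
```

View pics/side1.png

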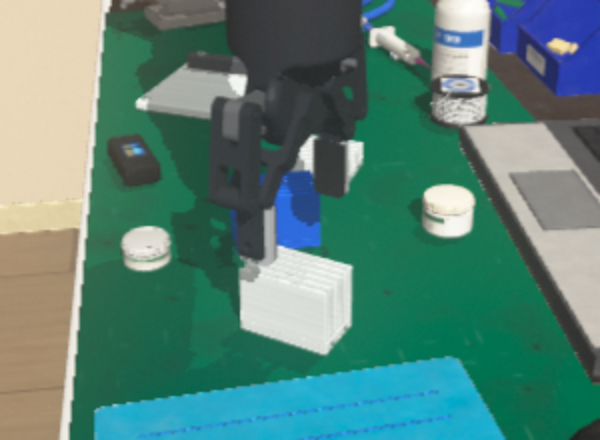

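The side view shows the open fingers straddling the bare sink (crop 295,295), clear of the blue one behind it. The geometry matches, so I'm lowering.

>>> servo_tool([
  [0,0.5,20],
  [0,0.5,39.5],
  [0,0.5,39.5],
  [0,0.5,39.5],
  [0,0.5,39.5],
], spin=[0,0,0,0,0], jaw=[-1,-1,-1,-1,-1])

```text
time_s: 2.8
tool_pos: [0.468, -0.2099, 0.02]
tcp_rot: [3.14, 0.003, 2.5]
force: [0.8, -1.3, -0.5]
width: 0.996
gripper_force: 0.0
```

```bash
python3 -c "
from h import *
rel(466.8,-210.2,18,143.2)"
```

```text
t 2.8 pos [ 468.  -209.9   20. ] rpy [1.7993e+02 1.5000e-01 1.4325e+02] F [ 0.8 -1.3 -0.5] w 0.996 g 0.0 q [-0.1   0.46 -0.52  0.   -0.59 -2.11]
slide [ 0.8 -0.9  2. ] spin 0.05
```

>>> servo_tool([
  [0,0,1],
  [0.5,-0.5,1],
  [0.5,-0.5,1],
  [0.5,-0.5,1],
  [0.5,-0.5,1],
  [0.5,-0.5,1],
  [0.5,-0.5,1],
  [0.5,-0.5,1],
], spin=[0,0,0,0,0,0,0,0], jaw=[1,1,1,1,1,1,1,1], newtons=70)

```text
time_s: 3.47
tool_pos: [0.4668, -0.2098, 0.0181]
tcp_rot: [3.141, 0.001, 2.5]
force: [-0.7, 1.9, 5.5]
width: 0.406
gripper_force: 71.5
```

```bash
python3 -c "
from h import *
rel(466.8,-210.2,18,143.2)"
```

```text
t 3.47 pos [ 466.8 -209.8   18.1] rpy [1.7998e+02 7.0000e-02 1.4325e+02] F [-0.7  1.9  5.5] w 0.406 g 71.46337509155273 q [-0.1   0.46 -0.52  0.   -0.59 -2.11]
slide [-0.2 -0.3  0.1] spin 0.05
```

>>> servo_tool([
  [0,0,-40],
  [0,0,-80],
  [0,0,-115],
  [20,25,-120],
  [245,308,-120],
  [245,308,-120],
  [245,308,-120],
  [245,308,-120],
], spin=[0,0,0,0,-8,-8,-8,-8], jaw=[1,1,1,1,1,1,1,1])

```text
time_s: 4.13
tool_pos: [0.4589, -0.0096, 0.1369]
tcp_rot: [-3.141, -0.001, 2.638]
force: [0.9, 0.6, -2.2]
width: 0.408
gripper_force: 71.0
```

```bash
python3 -c "
from h import *
rel(455,184,120,151.15)"
```

```text
t 4.13 pos [458.9  -9.6 136.9] rpy [-1.7997e+02 -7.0000e-02  1.5116e+02] F [ 0.9  0.6 -2.2] w 0.408 g 70.99962115287781 q [ 0.33  0.2  -0.52 -0.   -0.85 -2.41]
slide [ 96.8 167.7  16.9] spin 0.01
```

>>> servo_tool([
  [88,152,10],
  [88,152,10],
  [88,152,10],
  [88,152,10],
  [88,152,10],
  [88,152,10],
  [88,152,10],
], spin=[0,0,0,0,0,0,0], jaw=[1,1,1,1,1,1,1])

```text
time_s: 4.72
tool_pos: [0.4552, 0.1644, 0.1265]
tcp_rot: [-3.139, -0.001, 2.64]
force: [-1.3, -0.7, -2.8]
width: 0.409
gripper_force: 70.8
```

```bash
python3 -c "
from h import *
rel(455,184,35,151.15)
p=env.capture('side'); save('side2',cv2.resize(p['frame'][120:300,180:420],(720,540)))"
```

```text
t 4.72 pos [455.2 164.4 126.5] rpy [-1.7988e+02 -8.0000e-02  1.5129e+02] F [-1.3 -0.7 -2.8] w 0.409 g 70.81495642662048 q [ 0.68  0.26 -0.48 -0.   -0.84 -2.75]
slide [ 9.6 17.1 91.5] spin 0.14
```

View pics/side2.png

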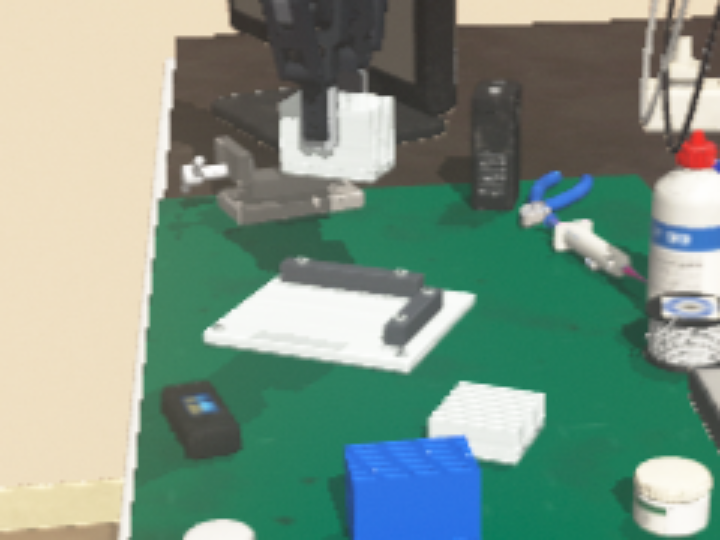

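>>> servo_tool([
  [9,16,30],
  [9,16,60],
  [9,16,80],
  [9,16,80],
  [9,16,80],
], spin=[0,0,0,0,0], jaw=[1,1,1,1,1])

```text
time_s: 5.18
tool_pos: [0.4556, 0.181, 0.0468]
tcp_rot: [-3.139, -0.001, 2.638]
force: [-0.1, -0.0, -2.3]
width: 0.408
gripper_force: 70.8
```

```bash
python3 -c "
from h import *
rel(455,184,27,151.15)
for n in ('top','side'):
  p=env.capture(n)
  X=world(p); m=(abs(X[:,0]-458)<45)&(abs(X[:,1]-184)<45)&(X[:,2]>.03)
  if n=='side': save('side3',cv2.resize(p['frame'][160:260,200:350],(750,500)))
  for d in env.regions_of(p,'heatsink'):
    Y=world(p,d['mask']); print(n,d['at'],d['conf'],d['mask'].sum(),np.median(Y,0).round(3))
    if abs(np.median(Y[:,1])-.18)<.06:
      print(np.percentile(Y,[2,10,90,98],0).round(4).tolist())
"
```

```text
t 5.18 pos [455.6 181.   46.8] rpy [-1.7983e+02 -5.0000e-02  1.5112e+02] F [-0.1 -0.  -2.3] w 0.408 g 70.82046031951904 q [ 0.71  0.39 -0.55  0.   -0.64 -2.79]
slide [ 2.   2.3 19.8] spin -0.03
top [266.2, 411.1] 0.73 686 [ 0.468 -0.096  0.037]
top [259.5, 274.8] 0.55 71 [0.471 0.157 0.061]
[[0.4623, 0.1514, 0.0074], [0.4641, 0.1528, 0.0362], [0.4785, 0.1624, 0.0727], [0.481, 0.1646, 0.0743]]
side [204.7, 298.4] 0.96 737 [0.464 0.17  0.054]
[[0.4241, 0.1536, 0.0326], [0.4289, 0.1564, 0.036], [0.4849, 0.1831, 0.0747], [0.4912, 0.1934, 0.0758]]
side [285.1, 317.1] 0.89 1645 [ 0.466 -0.115  0.032]
```

View pics/side3.png

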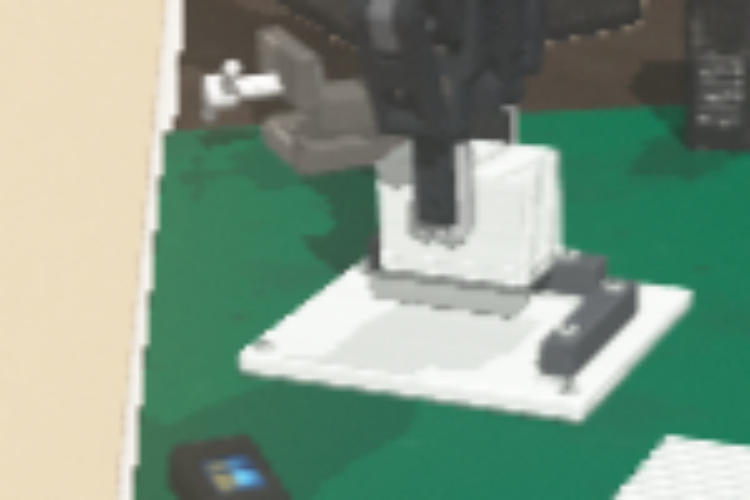

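The sink hangs upright and square over the plate, clear of both fences (dark bars at crop (575,270) and (590,330)). I'm lowering it onto the plate.

>>> servo_tool([
  [0,0,12],
  [0,0,18],
  [0,0,20],
  [0,0,20],
], spin=[0,0,0,0], jaw=[1,1,1,1])

```text
time_s: 5.72
tool_pos: [0.4559, 0.1827, 0.0274]
tcp_rot: [-3.141, -0.0, 2.639]
force: [0.7, 0.6, -1.3]
width: 0.407
gripper_force: 70.9
```

>>> servo_tool([
  [0,0,0.7],
  [0,0,0.7],
  [0,0,0.7],
], spin=[0,0,0], jaw=[1,1,1])

```text
time_s: 5.97
tool_pos: [0.4562, 0.183, 0.0271]
tcp_rot: [3.141, 0.0, 2.64]
force: [0.0, 0.1, -1.2]
width: 0.408
gripper_force: 70.9
```

>>> servo_tool([
  [0,0,0.7],
  [0,0,0.7],
  [0,0,0.7],
], spin=[0,0,0], jaw=[1,1,1])

```text
time_s: 6.22
tool_pos: [0.4561, 0.1829, 0.0261]
tcp_rot: [3.141, 0.0, 2.64]
force: [0.1, 1.1, -0.7]
width: 0.405
gripper_force: 71.1
```

>>> servo_tool([
  [0,0,1],
  [0,0,1],
  [0,0,1],
], spin=[0,0,0], jaw=[1,1,1])

```text
time_s: 6.47
tool_pos: [0.4561, 0.183, 0.0261]
tcp_rot: [3.141, 0.0, 2.64]
force: [-2.7, 0.3, 7.3]
width: 0.41
gripper_force: 72.1
```

>>> servo_tool([
  [0,0,0.5],
  [0,0,0.5],
  [0,0,0.5],
], spin=[0,0,0], jaw=[1,1,1])

```text
time_s: 6.72
tool_pos: [0.4562, 0.183, 0.0261]
tcp_rot: [3.141, 0.001, 2.64]
force: [-3.5, -0.3, 11.3]
width: 0.407
gripper_force: 72.7
```

>>> servo_tool([
  [-3,3,-0.6],
  [-7,6,-0.6],
  [-11,9,-0.6],
  [-14,12,-0.6],
  [-14,12,-0.6],
  [-14,12,-0.6],
], spin=[0,0,0,0,0,0], jaw=[1,1,1,1,1,1])

```text
time_s: 7.22
tool_pos: [0.4745, 0.1866, 0.0261]
tcp_rot: [3.141, 0.001, 2.64]
force: [-1.8, -1.8, 6.6]
width: 0.413
gripper_force: 72.1
```

```bash
cat >> h.py <<'E'
def jig():
    s=env.state(); a=-.5035; xj=np.array([np.cos(a),np.sin(a),0]); yj=np.array([-np.sin(a),np.cos(a),0])
    d=s["tool_pos"]*1000-[479.7,187.5,26]; F=s["force"]; T=s["ft_torque"]
    print("t",round(s["time_s"],2),"jigpos",np.round([d@xj,d@yj,d[2]],2),"F",np.round([F@xj,F@yj,F[2]],1),"T",np.round([T@xj,T@yj,T[2]],3),"rpy",np.degrees(s["tcp_rot"]).round(2),"w",round(s["width"],3))
E
python3 -c "
from h import *
jig()"
```

```text
t 7.22 jigpos [-4.09 -3.33  0.13] F [-0.7 -2.5  6.6] T [-0.699  0.349  0.002] rpy [1.7999e+02 4.0000e-02 1.5125e+02] w 0.413
```

>>> servo_tool([
  [0,1,0],
  [0,2,0],
  [0,2,0],
  [0,2,0],
], spin=[0,0,0,0], jaw=[1,1,1,1])

```text
time_s: 7.55
tool_pos: [0.4747, 0.1871, 0.0261]
tcp_rot: [-3.139, 0.0, 2.64]
force: [-2.3, -4.3, 8.9]
width: 0.411
gripper_force: 72.5
```

```bash
python3 -c "
from h import *
jig()"
```

```text
t 7.55 jigpos [-4.18 -2.72  0.14] F [ 0.1 -4.8  8.9] T [-1.434 -0.055 -0.019] rpy [-179.86    0.    151.24] w 0.411
```

>>> servo_tool([
  [0,1,0],
  [0,1.5,0],
  [0,1.5,0],
  [0,1.5,0],
], spin=[0,0,0,0], jaw=[1,1,1,1])

```text
time_s: 7.88
tool_pos: [0.4753, 0.1883, 0.0261]
tcp_rot: [-3.139, -0.0, 2.64]
force: [-2.3, -5.6, 9.6]
width: 0.407
gripper_force: 72.5
```

```bash
python3 -c "
from h import *
jig()"
```

```text
t 7.88 jigpos [-4.24 -1.47  0.14] F [ 0.7 -6.   9.6] T [-1.604 -0.077 -0.037] rpy [-1.7983e+02 -1.0000e-02  1.5124e+02] w 0.407
```

>>> servo_tool([
  [0,1,0],
  [0,1,0],
  [0,1,0],
], spin=[0,0,0], jaw=[1,1,1])

```text
time_s: 8.13
tool_pos: [0.4757, 0.1892, 0.0261]
tcp_rot: [-3.139, -0.0, 2.64]
force: [-2.5, -4.5, 9.9]
width: 0.411
gripper_force: 72.5
```

```bash
python3 -c "
from h import *
jig()"
```

```text
t 8.13 jigpos [-4.28 -0.46  0.14] F [-0.  -5.1  9.9] T [-1.574 -0.028 -0.01 ] rpy [-1.7984e+02 -1.0000e-02  1.5124e+02] w 0.411
```

>>> servo_tool([
  [0,1,-0.4],
  [0,1,-0.4],
  [0,1,-0.4],
], spin=[0,0,0], jaw=[1,1,1])

```text
time_s: 8.38
tool_pos: [0.4759, 0.1895, 0.0262]
tcp_rot: [-3.138, -0.001, 2.64]
force: [-2.0, -5.5, 8.1]
width: 0.406
gripper_force: 72.3
```

```bash
python3 -c "
from h import *
jig()"
```

```text
t 8.38 jigpos [-4.29 -0.03  0.17] F [ 0.9 -5.8  8.1] T [-1.619 -0.349  0.052] rpy [-1.7977e+02 -3.0000e-02  1.5124e+02] w 0.406
```

>>> servo_tool([
  [0,1,0],
  [0,1,0],
  [0,1,0],
], spin=[0,0,0], jaw=[1,1,1])

```text
time_s: 8.63
tool_pos: [0.476, 0.1896, 0.0262]
tcp_rot: [-3.136, -0.001, 2.64]
force: [-1.9, -6.7, 10.3]
width: 0.408
gripper_force: 72.5
```

```bash
python3 -c "
from h import *
jig()"
```

```text
t 8.63 jigpos [-4.3   0.05  0.19] F [ 1.6 -6.8 10.3] T [-2.203 -0.609  0.136] rpy [-1.7966e+02 -5.0000e-02  1.5124e+02] w 0.408
```

>>> servo_tool([
  [0,1,0],
  [0,1,0],
  [0,1,0],
], spin=[0,0,0], jaw=[1,1,1])

```text
time_s: 8.88
tool_pos: [0.4759, 0.1897, 0.0262]
tcp_rot: [-3.134, -0.001, 2.64]
force: [-2.2, -10.6, 10.8]
width: 0.406
gripper_force: 72.7
```

```bash
python3 -c "
from h import *
jig()"
```

```text
t 8.88 jigpos [-4.35  0.12  0.2 ] F [  3.2 -10.3  10.8] T [-2.822 -0.822  0.152] rpy [-1.7955e+02 -8.0000e-02  1.5125e+02] w 0.406
```

>>> servo_tool([
  [0,0,-0.3],
  [0,0,-0.3],
  [0,0,-0.3],
], spin=[-0.4,-0.4,-0.4], jaw=[1,1,1])

```text
time_s: 9.13
tool_pos: [0.476, 0.1897, 0.0262]
tcp_rot: [-3.134, -0.002, 2.645]
force: [-0.6, -9.3, 8.5]
width: 0.409
gripper_force: 72.3
```

```bash
python3 -c "
from h import *
jig()"
```

```text
t 9.13 jigpos [-4.32  0.13  0.22] F [ 3.9 -8.4  8.5] T [-2.623 -1.058 -0.162] rpy [-1.7958e+02 -9.0000e-02  1.5156e+02] w 0.409
```

>>> servo_tool([
  [0,0,0],
  [0,0,0],
  [0,0,0],
], spin=[-0.5,-0.5,-0.5], jaw=[1,1,1])

```text
time_s: 9.38
tool_pos: [0.476, 0.1895, 0.0262]
tcp_rot: [-3.134, -0.002, 2.653]
force: [-1.1, -10.4, 8.1]
width: 0.403
gripper_force: 72.3
```

```bash
python3 -c "
from h import *
jig()"
```

```text
t 9.38 jigpos [-4.22  0.01  0.21] F [ 4.1 -9.6  8.1] T [-2.727 -1.221 -0.225] rpy [-1.7957e+02 -1.0000e-01  1.5202e+02] w 0.403
```

>>> servo_tool([
  [-1,0,0],
  [-2,0,0],
  [-3,0,0],
  [-3,0,0],
], spin=[0.6,0.6,0.6,0.6], jaw=[1,1,1,1])

```text
time_s: 9.72
tool_pos: [0.4767, 0.1892, 0.0263]
tcp_rot: [-3.133, -0.004, 2.644]
force: [-11.5, -1.6, 13.1]
width: 0.409
gripper_force: 73.0
```

```bash
python3 -c "
from h import *
jig()"
```

```text
t 9.72 jigpos [-3.43  0.06  0.26] F [-9.3 -7.  13.1] T [-2.016  2.287 -0.034] rpy [-179.53   -0.24  151.47] w 0.409
```

>>> servo_tool([
  [-2,0,0],
  [-2,0,0],
  [-2,0,0],
], spin=[0,0,0], jaw=[1,1,1])

```text
time_s: 9.97
tool_pos: [0.4782, 0.1884, 0.0263]
tcp_rot: [-3.133, -0.005, 2.644]
force: [-12.1, -0.8, 13.6]
width: 0.409
gripper_force: 73.0
```

```bash
python3 -c "
from h import *
jig()"
```

```text
t 9.97 jigpos [-1.72  0.1   0.27] F [-10.2  -6.6  13.6] T [-1.944  2.653  0.055] rpy [-179.53   -0.26  151.47] w 0.409
```

>>> servo_tool([
  [-1,0,0],
  [-1,0,0],
  [-1,0,0],
], spin=[0,0,0], jaw=[1,1,1])

```text
time_s: 10.22
tool_pos: [0.4783, 0.1884, 0.0263]
tcp_rot: [-3.133, -0.006, 2.644]
force: [-15.5, 1.9, 15.5]
width: 0.404
gripper_force: 73.3
```

```bash
python3 -c "
from h import *
jig()"
```

```text
t 10.22 jigpos [-1.68  0.09  0.28] F [-14.5  -5.8  15.5] T [-1.677  3.986  0.017] rpy [-179.51   -0.32  151.47] w 0.404
```

>>> servo_tool([
  [-0.5,1,-0.5],
  [-0.5,2,-0.5],
  [-0.5,2,-0.5],
  [-0.5,2,-0.5],
], spin=[0,0,0,0], jaw=[1,1,1,1])

```text
time_s: 10.55
tool_pos: [0.4783, 0.1884, 0.0263]
tcp_rot: [-3.129, -0.007, 2.643]
force: [-17.5, -1.1, 16.7]
width: 0.41
gripper_force: 73.4
```

```bash
python3 -c "
from h import *
jig()"
```

```text
t 10.55 jigpos [-1.7   0.12  0.31] F [-14.8  -9.4  16.7] T [-2.423  3.913  0.034] rpy [-179.29   -0.41  151.44] w 0.41
```

>>> servo_tool([
  [-1,0.5,-0.5],
  [-1,0.5,-0.5],
  [-1,0.5,-0.5],
], spin=[0,0,0], jaw=[1,1,1])

```text
time_s: 10.8
tool_pos: [0.4784, 0.1884, 0.0264]
tcp_rot: [-3.128, -0.009, 2.643]
force: [-18.3, 1.1, 15.5]
width: 0.403
gripper_force: 73.1
```

```bash
python3 -c "
from h import *
jig()
p=env.capture('side'); save('side4',cv2.resize(p['frame'][170:250,230:350],(780,520),interpolation=2))
q=env.capture('top'); save('top4',cv2.resize(q['frame'][220:320,210:330],(600,500),interpolation=2))"
```

```text
t 10.8 jigpos [-1.61  0.15  0.41] F [-16.6  -7.9  15.5] T [-2.299  4.897  0.038] rpy [-179.23   -0.5   151.43] w 0.403
```

View pics/side4.png

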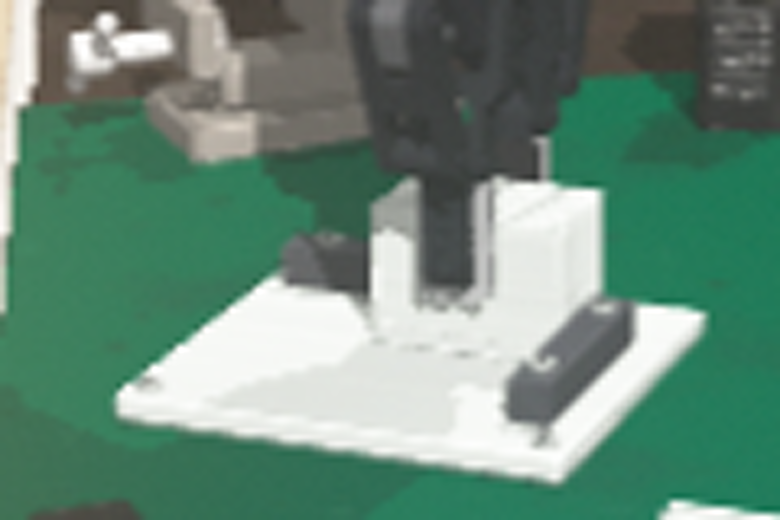

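>>> servo_tool([
  [0,0,-0.5],
  [0,0,-1],
  [0,0,-1],
  [0,0,-1],
], spin=[0,0,0,0], jaw=[1,1,1,1])

```text
time_s: 11.23
tool_pos: [0.4783, 0.1884, 0.0265]
tcp_rot: [-3.128, -0.009, 2.643]
force: [-16.4, 1.5, 8.4]
width: 0.408
gripper_force: 72.1
```

```bash
python3 -c "
from h import *
jig()"
```

```text
t 11.23 jigpos [-1.61  0.11  0.45] F [-15.1  -6.6   8.4] T [-1.94   4.369  0.058] rpy [-179.22   -0.51  151.41] w 0.408
```

View pics/top4.png

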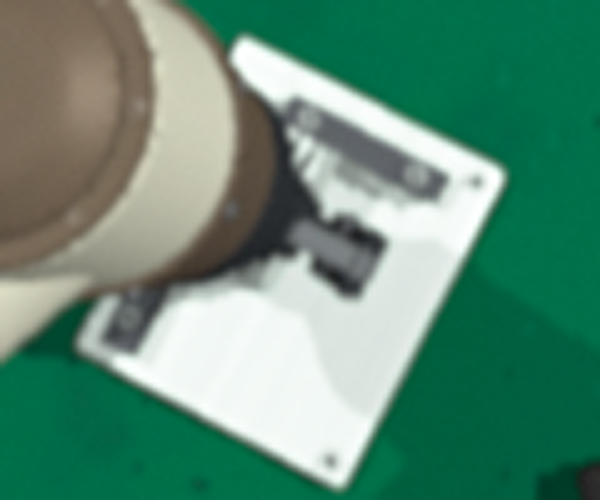

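>>> servo_tool([
  [-0.5,1,0],
  [-1,2,0],
  [-1.5,3,0],
  [-1.5,3,0],
  [-1.5,3,0],
], spin=[0,0,0,0,0], jaw=[1,1,1,1,1])

```text
time_s: 11.65
tool_pos: [0.4784, 0.1884, 0.0265]
tcp_rot: [-3.122, -0.012, 2.642]
force: [-24.3, -0.8, 16.8]
width: 0.404
gripper_force: 73.2
```

```bash
python3 -c "
from h import *
jig()
p=env.capture('side')
d=max((d for d in env.regions_of(p,'heatsink') if d['at'][0]<240),key=lambda d:d['conf']); print(d['at'],d['conf'])
Y=world(p,cv2.erode(d['mask'].astype(np.uint8),np.ones((3,3)))>0)*1000
a=-.5035; c,s=np.cos(a),np.sin(a); D=Y-[514.7,188.8,8]
J=np.c_[D[:,0]*c+D[:,1]*s,-D[:,0]*s+D[:,1]*c,D[:,2]]
print(np.percentile(J,[1,5,50,95,99],0).round(1))
L=J[(J[:,1]<-30)&(J[:,1]>-42)&(J[:,2]>4)&(J[:,2]<40)]
A=np.c_[L[:,0],L[:,2],np.ones(len(L))]; k=np.linalg.lstsq(A,L[:,1],rcond=None)[0]; r=L[:,1]-A@k
print(len(L),np.degrees(k[:2]),k[2],r.std(), L[:,0].min(),L[:,0].max())
t=J[(J[:,2]>40)]; print('top',len(t),np.median(t[:,2]) , t[:,0].max())
"
```

```text
t 11.65 jigpos [-1.59  0.19  0.53] F [-20.9 -12.4  16.8] T [-3.235  5.584  0.119] rpy [-178.86   -0.69  151.38] w 0.404
[210.8, 308.8] 0.57
[[-58.6 -37.6   4.8]
 [-56.9 -36.6   6.9]
 [-19.2 -33.7  27.5]
 [ -2.1  -7.1  45.2]
 [ -1.3  -1.2  46.1]]
314 [0.77875784 0.49791208] -34.342484843704426 1.4308772700109735 -59.583246394836024 -1.4084946560499656
top 136 44.354070667237636 -0.6238063081865839
```

>>> servo_tool([
  [0.5,-1.5,-1],
  [0.5,-1.5,-1],
  [0.5,-1.5,-1],
  [0.5,-1.5,-1],
], spin=[0,0,0,0], jaw=[1,1,1,1])

```text
time_s: 12.08
tool_pos: [0.4785, 0.1884, 0.0267]
tcp_rot: [-3.125, -0.011, 2.642]
force: [-18.3, 0.6, 6.5]
width: 0.408
gripper_force: 72.2
```

```bash
python3 -c "
from h import *
jig()"
```

```text
t 12.08 jigpos [-1.48  0.17  0.68] F [-16.3  -8.3   6.5] T [-2.135  4.824  0.112] rpy [-179.03   -0.62  151.38] w 0.408
```

>>> servo_tool([
  [1,-1,0],
  [1,-1,0],
  [1,-1,0],
  [1,-1,0],
  [1,-1,0],
], spin=[0,0,0,0,0], jaw=[1,1,1,1,1])

```text
time_s: 12.5
tool_pos: [0.4784, 0.1884, 0.0267]
tcp_rot: [-3.127, -0.009, 2.642]
force: [-15.3, 0.6, 4.6]
width: 0.406
gripper_force: 71.6
```

```bash
python3 -c "
from h import *
jig()"
```

```text
t 12.5 jigpos [-1.52  0.14  0.66] F [-13.7  -6.9   4.6] T [-1.943  3.759  0.037] rpy [-179.15   -0.53  151.39] w 0.406
```

>>> servo_tool([
  [0,-0.5,1],
  [0,-0.5,1],
  [0,-0.5,1],
  [0,-0.5,1],
], spin=[0,0,0,0], jaw=[1,1,1,1])

```text
time_s: 12.83
tool_pos: [0.4784, 0.1884, 0.0266]
tcp_rot: [-3.128, -0.009, 2.643]
force: [-16.2, 1.0, 9.8]
width: 0.408
gripper_force: 72.4
```

```bash
python3 -c "
from h import *
jig()"
```

```text
t 12.83 jigpos [-1.56  0.13  0.56] F [-14.6  -6.9   9.8] T [-2.052  4.4   -0.014] rpy [-179.2    -0.51  151.41] w 0.408
```

```bash
python3 -c "
from h import *
print(env.finish_job())"
```

```text
the job is handed in; nothing more can be done
None
```

I handed in the job with the tall bare-aluminium heat sink on the jig plate, still gripped and pressed into the corner at about 15 N toward the short fence and 7 N toward the long fence (measured at the hand, friction included); it leans about 0.5–0.8° toward each fence under the push, and the bystanders were not touched.

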